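# Wedge a pipe flange just clear of its welding fixture

## Robot

A 6-joint arm with a two-finger parallel gripper is mounted at the origin on the work surface. World frame = base frame: x ahead of the robot, y to its left, z up, the work surface at z = 0. Lengths are in m, angles in rad, forces in N, time in s.
With the tool pointing down it reaches from about 0.375 to 0.9 m from the base axis. Payload 3.1 kg.
Tool frame: the origin (TCP) lies at the centre of the arm's flange, where the gripper is bolted on; the fingertips stand robot.tip_extent ahead of it and the grasp point (between the pads) lies 164 mm ahead of it (robot.tip_extent is the distance from the TCP to the fingertips, in m); z points along the fingers, y is the line along which they close (so a half turn about z gives the same grasp; the last joint's range is limited). The gripper opens to 87 mm and grips with 3 to 60 N. Pads are 19 mm wide; open, the fingers measure 117 mm over their backs; the gripper's body (75 mm by 190 mm) begins 51 mm behind the grasp point.
Start: joints at [1.079, 0.527, 1.433, -0, 1.181, -0.178], TCP at [0.193, 0.594, 0.405] pointing down, gripper open.
Joint ranges: [-3.08, 3.08], [-0.75, 2.2], [0.22, 2.44], [-1.43, 4.57], [0, 2.65], [-2.85, 2.85]. Speed limits (rad/s): [2.79, 2.79, 3.14, 3.14, 3.14, 3.14].

## Interface

Orientations are given as a unit quaternion [x, y, z, w].
In Python, from rig import get_obs, camera, hand_in, cut_out, robot gives the robot as it stands.
- The arm moves only by the tool step_arm, never from a script. Its argument "rows" is a list of rows, each a list of 6 numbers: the shift along the world's x, y, z in m, then the turn, a rotation vector about the world's x, y, z in degrees. A call has 1 to 12 rows; each row shifts and turns the commanded pose from where the row before left it; what a row does not reach is not made up. A row lasts 1/8 s, in which the tool goes at most 62.5 mm and 10.7 degrees, less where a joint would pass 70% of its speed; a pose out of reach is approached as far as the arm can. A call is refused whole if a number of a shift passes 0.0625 or a number of a turn 10.7, either way. A call with a gripper value outside its range is refused whole. "jaw" is the finger opening in m, from 0 to 0.087, set as the call begins (left out, the last holds). The fingers move at their own pace and stop on an object; "squeeze" is the grip in N (left out, the last holds). Time passes only in rows, so rows that do not move let the fingers close. It gives the time, the measured TCP pose, the force, the opening and the grip force at its end, in the units of the state.
- get_obs(): the state, without advancing time (a new reading comes with each control period).
- camera(name): name is "side" or "top"; returns a dict with "pixels" (384x512x3 uint8, blue, green, red), "depth" (384x512 float32, m along the optical axis (not along the pixel's ray), 0 where there is no reading), "fov_y" (degrees; the focal length in pixels is half the picture's height over the tangent of half this angle, whatever the lens; pixels are square), "cx", "cy" (the principal point, pixels), "extrinsics" (4x4, takes a point from camera to world coordinates). Camera axes: x right, y up, looking along -z (the intrinsics and any distortion apply to the point x, -y, -z); pixel columns grow to the right and rows downward; lengths in m; the calibration is good to about 2 mm. A picture is of the moment at which its call begins.
- hand_in(): hands the job in; it is judged then, once.
Trained networks look in the newest picture that a camera, given by its name, has taken for a name from the list of things; names that differ only in an ending like _2 or _b are one class to them, and where a whole thing is asked for, a point or a joint stands for the part that bears it (a point fixed in the world has none). Each returns a list of dicts, best first, with "confidence" (0 to 1); they miss things now and then, are a little off and sometimes report something else, mostly with a low value. They report only what shows in the picture. A call takes as long as a camera call. They do not tell look-alikes from the thing itself.
- cut_out(label, camera): "region" (384x512 bool, what is visible of it) and "extent" ([centre column, centre row, width, height] in pixels, round what is visible of it).
The state is a dict: "time": time; "q": joint angles; "joint_velocities": joint speeds; "joint_torque": joint torques, N m; "position": TCP position; "tool_rot": TCP orientation; "ft_force": force on the tool from outside, world axes, zero at the start; "moment": the same for the moment, N m; "grip_width": finger opening in m; "grip_force": force on a finger pad.
Only numpy, scipy, OpenCV 4.12 (cv2) and the standard library are available. Lean on these libraries where they do the work, as an engineer would, in place of code of your own. Each camera call takes 0.05 s, during which the arm holds its last target. There are 200 camera calls.

## Task

Take the loose leveling wedge with the orange grip block, enter its thin end squarely into the slot under the pipe flange, and push it in along the bench until the flange just lifts off the green rails, a few millimetres only, with the flange's lower front edge standing on the wedge's green band. Finish while still holding the wedge there with the gripper, the wedge flat on the bench and alone carrying the flange. Do not push or lift the flange with the gripper itself, never jack it far up, and leave the spray can, pipe offcut and wrench alone.

Things in the scene. Friction and masses are not known exactly. Their poses are not given: they have to be found in the camera images.
- fixture: Green fixture fixed to the bench: two rails 25 mm wide, 16 mm high, with a 44 mm wide open slot between them, floored by the bench. Origin on the bench on the slot's centre line; x is the direction the wedge is pushed in. Rails from x = -60 to +55 mm; a cross bar closes the slot from x = +45 mm. Two guide posts at x = +15, y = +-37 mm, 78 mm high.
- slot_mouth (a point): Point on the bench at the open end of the slot, on its centre line (fixture x = -60 mm, z = 0).
- flange: Aluminium plate 90 mm (along x) by 96 by 12 mm, 0.42 to 0.68 kg in all, with an upright pipe stub 52 mm across, its top 73 mm above the bench. Rests on the rails and can only slide straight up on the posts. Origin at the centre of its underside, above the fixture's origin, 16 mm above the bench when down; axes as the fixture's.
- flange_edge (a point): Middle of the flange's lower front edge (flange x = -45 mm, underside), the edge that rides up the wedge: 15 mm inside the slot mouth.
- flange_lift (a joint): How far the flange is raised off the rails, in m: 0 when resting on them, positive upwards; its own weight brings it down.
- wedge: Aluminium wedge, 150 x 30 mm, 0.22 to 0.35 kg. Origin at the centre of its underside, x to the thin tip. Ramp from x = +75 (5 mm high) rising 1:5 to x = -35 (27 mm high): it meets the flange edge at x = +20, then 5 mm of push lifts 1 mm. Green band on the ramp, x = +10 to -12.5: the flange edge belongs here. Orange grip block x = -35 to -75, 30 wide, 50 high.
- wedge_tip (a point): Middle of the wedge's thin tip at its underside (wedge x = +75 mm, z = 0).
- wedge_grip (a point): Grip point in the orange block: wedge x = -55 mm, 36 mm above the underside; grip across the wedge's 30 mm width (fingers closing along wedge y).
- spray_can: Bystander: spray can 52 mm across, 150 mm tall, standing; origin at the centre of its underside.
- pipe_offcut: Bystander: short steel pipe offcut, a ring 60 mm across and 35 mm high; origin at the centre of its underside.
- wrench: Bystander: steel wrench 160 mm long lying flat; origin under its middle.
Things that resemble listed ones, but are neither listed nor needed, are in the scene too. Of the things that look like the fixture, take the one that is nearest to the robot's base at the start.

How it is judged:
By the outcome, as a careful person would: the job done as asked, in the order asked, and still so for the second after the job is handed in, while the arm keeps its last pose, push and grip.
It also fails if it takes over 42 s, if anything falls off the work surface, if the arm or the gripper's body presses on something with over 40 N, if the wrist force passes 120 N, or if a joint passes its speed limit or range.

## Working session

There is one attempt and no reset: what is moved stays moved. The work goes in short steps, Python scripts to look and compute and a tool call to move; the robot and the scene stay as the last step left them, time stands still between calls to the robot, and variables do not carry over. Pictures are saved under pics/ and viewed, at most 10 in all, crops included, and the job is handed in when it is done.

Besides the shell and the picture viewer there is one more tool, called after "Request:" as name([rows], argument=value, ...), one row to a line, values as JSON. step_arm: Moves the arm, as the interface text tells. Its arguments: {"type":"object","properties":{"rows":{"type":"array"},"jaw":{"type":"number"},"squeeze":{"type":"number"}},"required":["rows"]}

```bash
mkdir -p pics; cat > h.py <<'E'
import numpy as np, cv2
from rig import get_obs, camera, hand_in, cut_out, robot
def pts(c):
    h,w=c['depth'].shape; f=h/2/np.tan(np.radians(c['fov_y'])/2)
    v,u=np.mgrid[:h,:w]; d=c['depth']
    p=np.stack([(u-c['cx'])/f*d,-(v-c['cy'])/f*d,-d,np.ones_like(d)],-1)
    return (p@np.array(c['extrinsics']).T)[...,:3]
E
python3 - <<'E'
from h import *
print({k:v for k,v in get_obs().items()}, robot.tip_extent)
for n in ('top','side'):
    c=camera(n); cv2.imwrite(f'pics/{n}0.png',c['pixels']); P=pts(c); np.savez(f'{n}0.npz',P=P,img=c['pixels'])
    print(n,c['fov_y'],[k for k in c], np.round(c['extrinsics'],3).tolist())
    for l in ('wedge','fixture','flange','spray_can','pipe_offcut','wrench'):
        for r in cut_out(l,n):
            m=r['region']&(c['depth']>0)
            print(l,round(r['confidence'],2),np.round(r['extent']),m.sum(),np.round(np.median(P[m],0),3), np.round(P[m].max(0),3),np.round(P[m].min(0),3))
E
```

```text
{'time': 0.0, 'q': array([ 1.07847010e+00,  5.28446262e-01,  1.43388069e+00,  3.93156418e-05,
        1.18138385e+00, -1.78472137e-01]), 'joint_velocities': array([-0.00036931, -0.00195332, -0.00123101,  0.00105039, -0.0009153 ,
        0.00021394]), 'joint_torque': array([ 1.50021508e-03, -4.40059912e+01, -1.76595998e+01,  6.35538809e-02,
        5.82436868e-02, -1.68347729e-04]), 'position': array([0.19274365, 0.59418375, 0.40379032]), 'tool_rot': array([ 1.56291057e-01,  9.87710476e-01, -9.94080755e-04, -3.65756319e-04]), 'ft_force': array([-0.53363176,  0.48120098,  0.00958212]), 'moment': array([0.02380685, 0.03741171, 0.03285164]), 'grip_force': 0.0, 'grip_width': 0.08684075539982612} 0.1822
top 49.11160565606811 ['pixels', 'depth', 'fov_y', 'cx', 'cy', 'extrinsics'] [[0.004, 0.993, -0.117, 0.466], [-1.0, 0.004, 0.001, 0.014], [0.001, 0.117, 0.993, 1.308], [0.0, 0.0, 0.0, 1.0]]
wedge 0.73 [349. 217.  49.  28.] 485 [ 0.539 -0.268  0.021] [ 0.579 -0.193  0.057] [ 0.497 -0.335 -0.002]
fixture 0.93 [143. 203.  43.  40.] 1147 [0.576 0.375 0.029] [0.635 0.447 0.084] [ 0.519  0.316 -0
[... 2063 characters left out ...]
188. 136.  37.  30.] 664 [0.574 0.367 0.03 ] [0.648 0.489 0.075] [ 0.525  0.329 -0.   ]
flange 0.49 [235. 120.  38.  23.] 215 [0.734 0.39  0.029] [0.817 0.475 0.076] [ 0.702  0.349 -0.001]
spray_can 0.95 [240. 135.  16.  52.] 812 [0.676 0.211 0.092] [0.706 0.252 0.152] [0.66  0.201 0.002]
spray_can 0.2 [204. 164.  42.  33.] 864 [0.547 0.192 0.03 ] [0.601 0.303 0.075] [ 0.503  0.157 -0.001]
pipe_offcut 0.85 [285. 166.  25.  20.] 342 [0.768 0.1   0.024] [0.795 0.133 0.038] [0.739 0.073 0.002]
wrench 0.69 [346. 233.  42.  46.] 504 [ 0.727 -0.198  0.007] [ 0.768 -0.115  0.011] [ 0.699 -0.273 -0.002]
wrench 0.53 [205. 164.  44.  37.] 889 [0.548 0.193 0.03 ] [0.627 0.332 0.076] [0.503 0.157 0.001]
```

```bash
python3 - <<'E'
from h import *
t=cv2.imread('pics/top0.png'); s=cv2.imread('pics/side0.png')
cv2.imwrite('pics/a.png',cv2.resize(t[110:260,100:400],None,fx=2.66,fy=2.66,interpolation=cv2.INTER_CUBIC))
r=lambda a,k:cv2.resize(a,k,interpolation=cv2.INTER_CUBIC)
cv2.imwrite('pics/b.png',np.vstack([np.hstack([r(t[190:240,175:225],(300,300)),r(t[195:245,315:385],(420,300))]),np.hstack([r(s[135:205,170:240],(300,300)),r(s[260:330,255:353],(420,300))])]))
E
```

```text
(no output)
```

View pics/a.png

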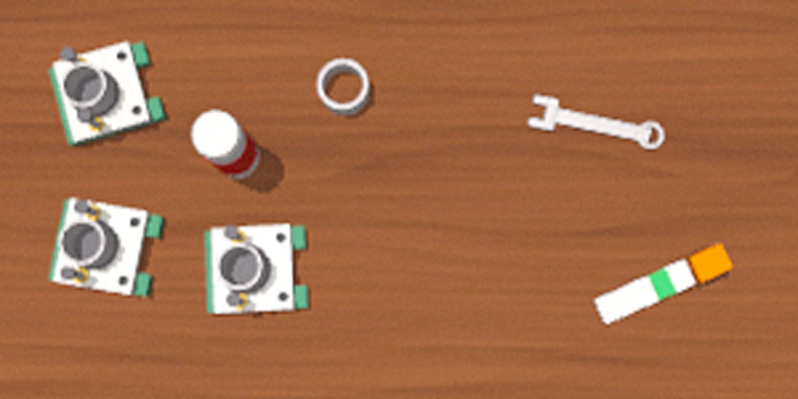

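View pics/b.png

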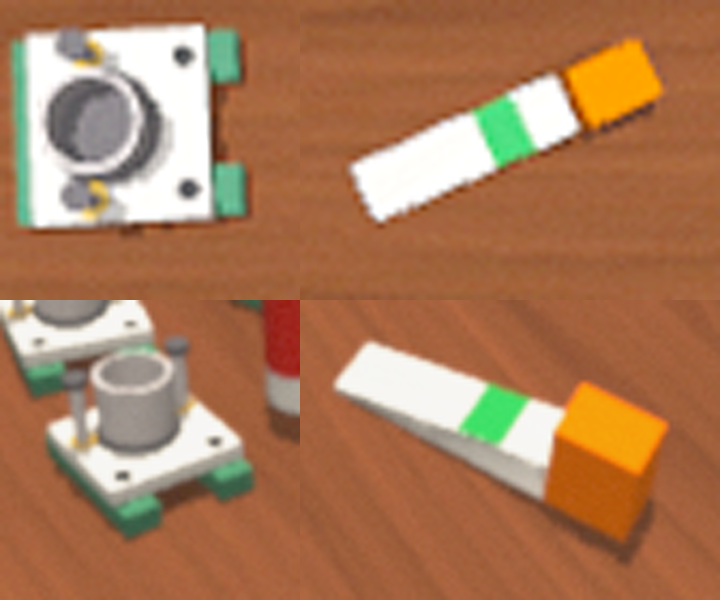

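View pics/side0.png

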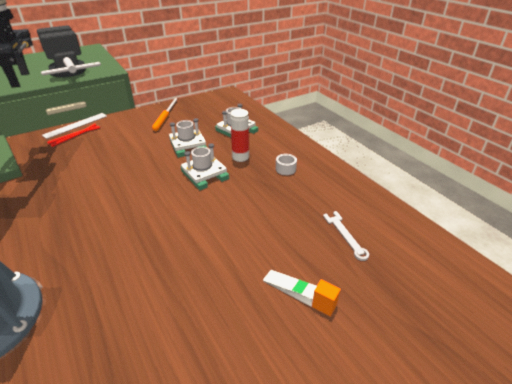

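Candidates for the fixture in the top picture are (199,214), (143,203) and (140,144). Their base distances are about 0.59, 0.69 and 0.85 m, so (199,214) is the one meant. Its slot opens to the right (-y), and the crop shows the green rail ends at about x=215. The only wedge is at (349,217), with its orange block pointing away from the fixtures. The spray can, pipe offcut and wrench are clear of the route.

```bash
cat >> h.py <<'E'
from scipy.optimize import minimize
U=6
def box(x0,x1,y0,y1,z0,z1): return np.array([[x,y,z] for x in(x0,x1) for y in(y0,y1) for z in(z0,z1)])/1e3
a=np.arange(24)*np.pi/12
def cyl(x,y,r,z0,z1): return np.vstack([np.c_[x+r*np.cos(a),y+r*np.sin(a),0*a+z] for z in(z0,z1)])/1e3
WED=[np.array([[x,y,z] for x,z in((75,0),(75,5),(-35,0),(-35,27)) for y in(-15,15)])/1e3, box(-75,-35,-15,15,0,50)]
FIX=[box(-60,55,-47,-22,0,16),box(-60,55,22,47,0,16),box(45,55,-47,47,0,16),box(-45,45,-48,48,16,28),cyl(0,0,26,28,73)]
def proj(c,X):
    h=c['depth'].shape[0]; f=h/2/np.tan(np.radians(c['fov_y'])/2)
    q=np.c_[X,np.ones(len(X))]@np.linalg.inv(np.array(c['extrinsics'])).T
    return np.c_[c['cx']+f*q[:,0]/-q[:,2], c['cy']-f*q[:,1]/-q[:,2]]
def place(X,p): s,k=np.sin(p[2]),np.cos(p[2]); return np.c_[p[0]+k*X[:,0]-s*X[:,1],p[1]+s*X[:,0]+k*X[:,1],X[:,2]]
def fgmask(c,kind,win):
    im=c['pixels']; x0,y0,x1,y1=win
    im=cv2.resize(im[y0:y1,x0:x1],None,fx=U,fy=U,interpolation=cv2.INTER_CUBIC)
    b,g,r=[im[...,i].astype(int) for i in range(3)]
    m=(g>r-15)                       # white, grey, green
    if kind=='wedge':
        hsv=cv2.cvtColor(im,cv2.COLOR_BGR2HSV); m|=(hsv[...,1]>215)&(hsv[...,2]>150)&(hsv[...,0]>10)
        m|=(r-b>150)|((b>100))
    return m
def cost(p,views,parts,dz=0):
    e=0
    for c,m,w in views:
        r=np.zeros(m.shape,np.uint8)
        for X in parts:
            q=(proj(c,place(X,p))-w[:2]+.5)*U-.5
            cv2.fillConvexPoly(r,cv2.convexHull(np.round(q*16).astype(np.int32)),1,shift=4)
        e+=(r.astype(bool)^m).sum()/r.sum()
    return e
def fit(p0,views,parts):
    best=None
    for d in(0,.08,-.08):
        s=np.array(p0)+[0,0,d]
        r=minimize(cost,s,(views,parts),'Nelder-Mead',options=dict(initial_simplex=np.vstack([s,s+[.006,0,0],s+[0,.006,0],s+[0,0,.08]]),xatol=1e-5,fatol=1e-5))
        if best is None or r.fun<best.fun: best=r
    return best
def win(c,parts,p,pad=7):
    q=np.vstack([proj(c,place(X,p)) for X in parts]); a=np.floor(q.min(0)-pad); b=np.ceil(q.max(0)+pad); return np.array([*a,*b],int)
def locate(kind,p0,cams):
    parts=WED if kind=='wedge' else FIX; V=[]
    for c in cams:
        w=win(c,parts,p0); w=np.clip(w,0,[512,384]*2); V.append((c,fgmask(c,kind,w),w))
    for v in [[v] for v in V]+([V] if len(V)>1 else []):
        r=fit(p0,v,parts); print(kind,len(v),np.round(r.x[:2]*1e3,1),round(np.degrees(r.x[2]),2),'cost',round(r.fun/len(v),3))
    return r.x,V
E
cat > loc.py <<'E'
from h import *
cs=[camera('top'),camera('side')]
out=[]
for k,p0 in (('fixture',(.552,.205,np.radians(92))),('wedge',(.539,-.268,np.radians(112)))):
    p,V=locate(k,p0,cs)
    for c,m,w in V:
        i=cv2.resize(c['pixels'][w[1]:w[3],w[0]:w[2]],None,fx=U,fy=U); o=i.copy(); 
        for X in(WED if k=='wedge' else FIX):
            q=(proj(c,place(X,p))-w[:2]+.5)*U-.5; cv2.polylines(o,[cv2.convexHull(q.astype(np.int32))],True,(255,0,255),1)
        m3=np.dstack([m.astype(np.uint8)*255]*3); out.append(cv2.resize(np.hstack([o,m3]),(400,200)))
cv2.imwrite('pics/fit.png',np.vstack([np.hstack(out[:2]),np.hstack(out[2:])]))
E
python3 loc.py
```

```text
fixture 1 [553.7 208.4] 93.4 cost 0.049
fixture 1 [554.5 210.8] 93.7 cost 0.402
fixture 2 [553.9 208.6] 93.67 cost 0.232
wedge 1 [ 537.5 -262. ] 114.46 cost 0.115
wedge 1 [ 539.8 -259.7] 115.24 cost 0.052
wedge 2 [ 538.4 -260.6] 114.31 cost 0.102
```

View pics/fit.png

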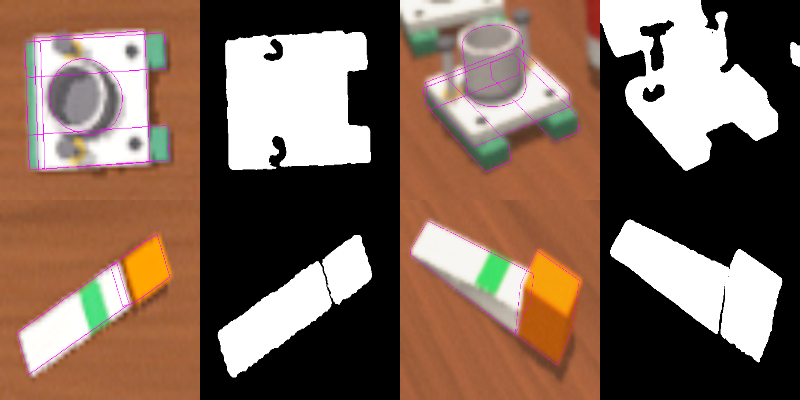

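The purple outlines sit well on the fixture and the wedge. The fixture is at (554, 209) mm, yaw 93.5°. The wedge is at (538.5, -261) mm, yaw 114.5°, so the grip point is at (561, -311) mm. Moving there.

Request:
step_arm([
  [0.022,-0.054,0,0,0,-4],
  [0.022,-0.054,0,0,0,-4],
  [0.022,-0.054,0,0,0,-4],
  [0.022,-0.054,0,0,0,-4],
  [0.022,-0.054,0,0,0,-4],
  [0.022,-0.054,0,0,0,-4],
  [0.022,-0.054,0,0,0,-4],
  [0.022,-0.054,0,0,0,-4],
  [0.022,-0.054,0,0,0,-4],
  [0.022,-0.054,0,0,0,-4],
  [0.022,-0.054,0,0,0,-4],
  [0.022,-0.054,0,0,0,-3.5],
], jaw=0.087, squeeze=40)

```text
time: 2.3
position: [0.4574, -0.0556, 0.4051]
tool_rot: [0.542, 0.84, 0.0, 0.0]
ft_force: [-0.1, 0.4, -0.6]
grip_width: 0.0874
grip_force: 0.0
```

Request:
step_arm([
  [0.021,-0.051,0,0,0,0],
  [0.021,-0.051,0,0,0,0],
  [0.021,-0.051,0,0,0,0],
  [0.021,-0.051,0,0,0,0],
  [0.02,-0.053,-0.0,0,0,0],
  [0,0,-0.05,0,0,0],
  [0,0,-0.05,0,0,0],
  [0,0,0,0,0,0],
  [0,0,0,0,0,0],
])

```text
time: 3.42
position: [0.5616, -0.3109, 0.3063]
tool_rot: [0.541, 0.841, -0.0, 0.001]
ft_force: [-0.1, -0.8, 1.0]
grip_width: 0.0869
grip_force: 0.0
```

Request:
step_arm([
  [0,0,-0.04,0,0,0],
  [0,0,-0.04,0,0,0],
  [0,0,-0.02,0,0,0],
  [0,0,-0.006,0,0,0],
  [0,0,0,0,0,0],
  [0,0,0,0,0,0],
])

```text
time: 4.18
position: [0.5615, -0.311, 0.2004]
tool_rot: [0.541, 0.841, -0.0, 0.002]
ft_force: [-0.1, 0.4, 0.5]
grip_width: 0.0869
grip_force: 0.0
```

Request:
step_arm([
  [0,0,0,0,0,0],
  [0,0,0,0,0,0],
  [0,0,0,0,0,0],
  [0,0,0,0,0,0],
  [0,0,0,0,0,0],
  [0,0,0,0,0,0],
  [0,0,0,0,0,0],
  [0,0,0,0,0,0],
], jaw=0.0, squeeze=50)

```text
time: 5.18
position: [0.5608, -0.3106, 0.1987]
tool_rot: [0.541, 0.841, -0.0, -0.0]
ft_force: [-1.3, -0.6, 0.0]
grip_width: 0.0294
grip_force: 49.9
```

Request:
step_arm([
  [0,0,0.015,0,0,0],
  [0,0,0.015,0,0,0],
  [0.001,0.03,0,0,0,-2.5],
  [0.001,0.03,0,0,0,-2.5],
  [0.001,0.03,0,0,0,-2.5],
  [0.001,0.03,0,0,0,-2.5],
  [0.001,0.03,0,0,0,-2.5],
  [0.001,0.03,0,0,0,-2.5],
  [0,0.03,0,0,0,-2],
  [0,0.03,0,0,0,-2],
  [0,0.03,0,0,0,-2],
])

```text
time: 6.55
position: [0.5672, -0.0396, 0.2301]
tool_rot: [0.685, 0.728, 0.0, 0.001]
ft_force: [0.5, 0.5, -2.1]
grip_width: 0.0297
grip_force: 49.9
```

Request:
step_arm([
  [0,0.03,0,0,0,0],
  [0,0,-0.015,0,0,0],
  [0,0,-0.008,0,0,0],
  [0,0,0,0,0,0],
  [0,0,0,0,0,0],
])

```text
time: 7.18
position: [0.5671, -0.0114, 0.2057]
tool_rot: [0.686, 0.728, 0.0, 0.0]
ft_force: [1.2, -0.2, -2.2]
grip_width: 0.0298
grip_force: 49.9
```

```bash
cat > loc2.py <<'E'
from h import *
import sys
o=get_obs(); p=o['position']; phi=np.arctan2(o['tool_rot'][1],o['tool_rot'][0]); print(np.round(p,4),np.degrees(phi)*2-90, o['ft_force'])
yaw=2*phi-np.pi/2+np.pi/2
cs=[camera('top'),camera('side')]
p0=(p[0]+.055*np.cos(yaw),p[1]+.055*np.sin(yaw),yaw); print('expected',p0,np.degrees(yaw))
for c,n in zip(cs,('top','side')):
    w=win(c,WED+FIX if len(sys.argv)>1 else WED,p0,20); w=np.clip(w,0,[512,384,512,384])
    cv2.imwrite(f'pics/{n}_{int(o["time"]*100)}.png',cv2.resize(c['pixels'][w[1]:w[3],w[0]:w[2]],(400,int(400*(w[3]-w[1])/(w[2]-w[0]))),interpolation=cv2.INTER_CUBIC))
    np.savez(f'{n}_{int(o["time"]*100)}.npz',img=c['pixels'],d=c['depth'])
import glob
a,b=[cv2.imread(f'pics/{n}_{int(o["time"]*100)}.png') for n in('top','side')]
h=min(600,max(len(a),len(b))); z=np.zeros((h,800,3),np.uint8); z[:min(h,len(a)),:400]=a[:h]; z[:min(h,len(b)),400:]=b[:h]; cv2.imwrite(f'pics/pair_{int(o["time"]*100)}.png',z); print(f'pics/pair_{int(o["time"]*100)}.png')
E
python3 loc2.py x
```

```text
[ 0.5671 -0.0114  0.2057] 3.4468217048970757 [ 1.16168985 -0.15210489 -2.2026448 ]
expected (np.float64(0.563754223397245), np.float64(0.043454812483205436), np.float64(1.6309547142745549)) 93.44682170489708
pics/pair_717.png
```

View pics/pair_717.png

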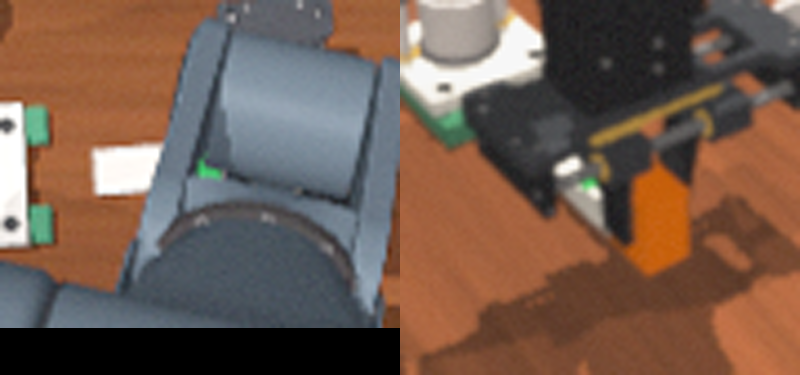

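The top view shows the wedge tip at crop (95,171), pointing at the slot centre near (40,175). I'll measure the lateral offset and yaw in the fixture frame.

```bash
cat > tip.py <<'E'
from h import *
def tip(wx,lift=0.0,wd=(-130,-66)):
    c=camera('top'); h=384; f=h/2/np.tan(np.radians(c['fov_y'])/2)
    im=cv2.resize(c['pixels'],None,fx=4,fy=4,interpolation=cv2.INTER_CUBIC)
    v,u=np.mgrid[:384*4,:512*4]; u=(u+.5)/4-.5; v=(v+.5)/4-.5
    E=np.array(c['extrinsics']); d=np.stack([(u-c['cx'])/f,-(v-c['cy'])/f,-np.ones_like(u)],-1)@E[:3,:3].T
    z=.008+lift; P=E[:3,3]+d*((z-E[2,3])/d[...,2])[...,None]
    yaw=np.radians(93.5); s,k=np.sin(yaw),np.cos(yaw); q=P[...,:2]-[.5537,.2084]
    fx=(k*q[...,0]+s*q[...,1])*1e3; fy=(-s*q[...,0]+k*q[...,1])*1e3
    b,g,r=[im[...,i].astype(int) for i in range(3)]
    m=(b>120)&(fx>wd[0])&(fx<wd[1])&(abs(fy)<22)
    X,Y=fx[m],fy[m]; t=X.max(); print('tip x',t,'n',m.sum())
    R=[]
    for x in np.arange(t-4,wd[0]+2,-3):
        y=Y[abs(X-x)<1.5]
        if len(y): R.append((x,y.min(),y.max())); print(np.round(R[-1],1),'mid',round((R[-1][1]+R[-1][2])/2,1))
    # rail inner edges
    g2=(g>r+10)&(fx>-62)&(fx<-46)&(abs(fy)<60)
    for sgn in(1,-1): y=fy[g2&(fy*sgn>0)]; print('rail',np.round(np.percentile(y,[1,99]),1), np.round(np.percentile(fx[g2&(fy*sgn>0)],[1,99]),1))
E
python3 -c "
from tip import *
tip(0,0.007)"
```

```text
tip x -90.47663079425388 n 2257
[-94.5 -16.2  16.4] mid 0.1
[-97.5 -16.   16.6] mid 0.3
[-100.5  -16.6   16.8] mid 0.1
[-103.5  -16.4   16.9] mid 0.3
[-106.5  -16.2   17.1] mid 0.4
[-109.5  -16.1   17.3] mid 0.6
[-112.5  -15.9   17.4] mid 0.7
[-115.5  -16.4   17.6] mid 0.6
[-118.5  -16.4   17.7] mid 0.7
[-121.5  -16.2   17.2] mid 0.5
[-124.5  -16.7   17.4] mid 0.3
[-127.5  -17.3   21.4] mid 2.0
rail [21.7 47.8] [-61.3 -46.1]
rail [-47.1 -21. ] [-61.4 -46.2]
```

Request:
step_arm([
  [0,0,-0.005,0,0,0],
  [0,0,-0.002,0,0,0],
  [0,0,0,0,0,0],
  [0,0,0,0,0,0],
])

```text
time: 7.82
position: [0.5669, -0.0105, 0.1987]
tool_rot: [0.685, 0.729, -0.0, -0.0]
ft_force: [-0.2, 0.3, -1.5]
grip_width: 0.0299
grip_force: 50.0
```

Request:
step_arm([
  [0,0,-0.0005,0,0,0],
  [-0.0005,0.01,0,0,0,0],
  [-0.0006,0.01,0,0,0,0],
  [-0.0006,0.01,0,0,0,0],
  [-0.0006,0.01,0,0,0,0],
  [-0.0006,0.01,0,0,0,0],
  [-0.0006,0.01,0,0,0,0],
  [-0.0006,0.01,0,0,0,0],
  [-0.0006,0.01,0,0,0,0],
  [-0.0006,0.01,0,0,0,0],
  [0,0,0,0,0,0],
  [0,0,0,0,0,0],
])

```text
time: 9.32
position: [0.5615, 0.0809, 0.1986]
tool_rot: [0.685, 0.728, 0.001, -0.0]
ft_force: [1.3, 1.9, 5.8]
grip_width: 0.0298
grip_force: 50.0
```

```bash
python3 loc2.py x
```

```text
[0.5615 0.0809 0.1986] 3.5095323707350587 [1.25197249 1.94154031 5.84195858]
expected (np.float64(0.5581786404212401), np.float64(0.1357683511548756), np.float64(1.6320492218695457)) 93.50953237073506
pics/pair_932.png
```

Request:
step_arm([
  [-0.0002,0.003,0,0,0,0],
  [-0.0002,0.003,0,0,0,0],
  [-0.0002,0.003,0,0,0,0],
  [-0.0002,0.003,0,0,0,0],
  [-0.0002,0.003,0,0,0,0],
  [-0.0002,0.003,0,0,0,0],
  [0,0,0,0,0,0],
  [0,0,0,0,0,0],
])

```text
time: 10.42
position: [0.5608, 0.0964, 0.1986]
tool_rot: [0.684, 0.729, -0.001, 0.001]
ft_force: [1.2, -10.4, 4.8]
grip_width: 0.0299
grip_force: 50.0
```

```bash
cat > lift.py <<'E'
from h import *
# plate-top height change from depth, relative to start, both cameras
for n in('top','side'):
    P0=np.load(n+'0.npz')['P']; cs=[camera(n) for _ in range(4)]
    c=dict(cs[0]); D=np.array([k['depth'] for k in cs]); c['depth']=np.median(D,0); P=pts(c)
    yaw=np.radians(93.5); s,k=np.sin(yaw),np.cos(yaw)
    q=P0[...,:2]-[.554,.209]; fx=k*q[...,0]+s*q[...,1]; fy=-s*q[...,0]+k*q[...,1]
    b=(D>0).all(0)&(abs(fx)<.041)&(abs(fy)<.044)&(abs(P0[...,2]-.028)<.008)&(np.hypot(fx,fy)>.03)&(abs(P[...,2]-.03)<.012)
    dz=(P-P0)[...,2][b]*1e3; print(n,b.sum(),'median lift mm',np.median(dz).round(2),'mean',dz.mean().round(2),'+-',(dz.std()/np.sqrt(len(dz))).round(2))
o=get_obs(); print(np.round(o['position'],4),np.round(o['ft_force'],1),np.round(o['moment'],2),o['time'])
E
python3 lift.py
```

```text
top 113 median lift mm 1.06 mean 1.09 +- 0.26
side 13 median lift mm 0.8 mean 0.26 +- 0.36
[0.5608 0.0963 0.1986] [ 0.8 -9.7  4.5] [-1.71  0.05  0.05] 10.825
```

View pics/pair_932.png

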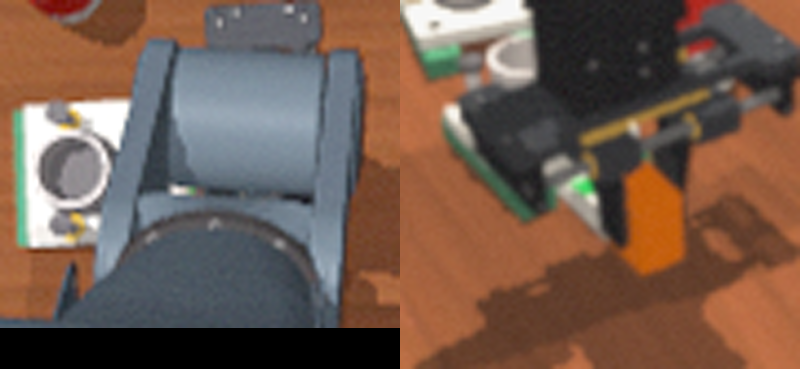

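The approach picture shows the wedge in the slot with its green band still outside. The force and the flange height (about 1.1 mm up) now confirm contact, so I'll push on about 10 mm.

Request:
step_arm([
  [-0.0001,0.002,0,0,0,0],
  [-0.0001,0.002,0,0,0,0],
  [-0.0001,0.002,0,0,0,0],
  [-0.0001,0.002,0,0,0,0],
  [-0.0001,0.002,0,0,0,0],
  [0,0,0,0,0,0],
  [0,0,0,0,0,0],
  [0,0,0,0,0,0],
])

```text
time: 11.82
position: [0.5604, 0.1061, 0.1986]
tool_rot: [0.684, 0.729, -0.001, 0.001]
ft_force: [0.7, -12.7, 5.5]
grip_width: 0.0297
grip_force: 50.0
```

```bash
python3 lift.py; python3 loc2.py x
```

```text
top 89 median lift mm 3.24 mean 3.1 +- 0.27
side 11 median lift mm 2.45 mean 2.4 +- 0.36
[0.5604 0.1061 0.1986] [  0.9 -12.2   5.9] [-1.9   0.01  0.05] 12.225
[0.5604 0.1061 0.1986] 3.6070096353240757 [  0.86439174 -12.2250498    5.8861006 ]
expected (np.float64(0.5569286049658082), np.float64(0.16099923300593552), np.float64(1.6337505210824617)) 93.60700963532408
pics/pair_1222.png
```

Request:
step_arm([
  [-0.0001,0.002,0,0,0,0],
  [0,0,0,0,0,0],
  [0,0,0,0,0,0],
  [0,0,0,0,0,0],
  [0,0,0,0,0,0],
])

```text
time: 12.95
position: [0.5603, 0.1081, 0.1987]
tool_rot: [0.684, 0.729, -0.001, 0.001]
ft_force: [1.3, -11.5, 4.8]
grip_width: 0.0293
grip_force: 50.0
```

```bash
python3 lift.py; python3 - <<'E'
from h import *
c=camera('side'); w=win(c,WED,(.557,.163,1.634),22)
cv2.imwrite('pics/z.png',cv2.resize(c['pixels'][w[1]:w[3],w[0]:w[2]],(800,600),interpolation=cv2.INTER_CUBIC)); print(w)
E
```

```text
top 86 median lift mm 3.29 mean 3.14 +- 0.26
side 10 median lift mm 3.28 mean 3.18 +- 0.27
[0.5603 0.1081 0.1986] [  0.4 -12.5   5.6] [-1.94 -0.01  0.07] 13.35
[172 144 253 220]
```

View pics/z.png

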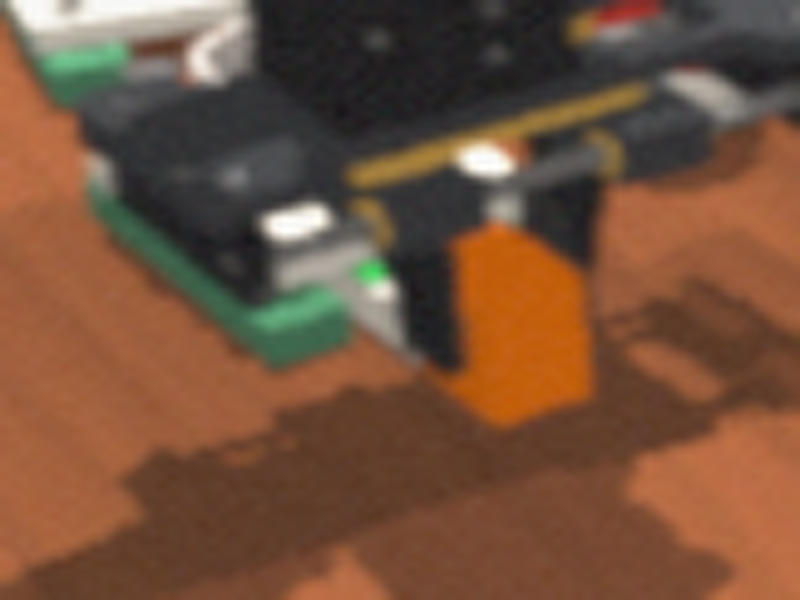

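The picture shows the flange edge at about (300,270), raised above the green rail. Part of the green band shows just outside the edge at (372,272), and the wedge is flat on the bench. The lift measures about 3.3 mm, which puts the edge inside the band, so I'm handing in.

```bash
python3 -c "
from rig import hand_in; print(hand_in())"
```

```text
the job is handed in; nothing more can be done
None
```

I handed the job in with the gripper still holding the wedge flat in the slot. The flange is about 3.3 mm off the rails and its lower front edge is on the green band, by camera measurement; the verdict was not reported back.

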